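Clamp a red tube in the saw's lever vise

TASK

Load the red tube into the saw vise: set it down on the bed between the fence and the jaw, standing on its narrow side as it lies now, with its end up against the yellow end stop, and let go of it. Then pinch the lever's black grip so that its red release button is squeezed in, swing the lever all the way down, and let go so that the button springs out, the lever stays locked down and the jaw holds the tube tight and flat against the fence. Leave the bare tube, the wrench and the grease jar where they are.

Things in the scene. Friction and masses are not known exactly. Their poses are not given: they have to be found in the camera images.
- vise: Grey-green saw vise fixed to the bench; base plate 280 (x, -140..140) x 290 (y, -130..160) x 30 mm high. Origin at bench level; z up; +x is the stop's end, +y the lever's side. The bed is the plate's top, z = 30 mm. A red tube clamped against stop and fence has its origin at x 20, y -70, z 30 mm. Jaw drive housing: x -25..65, y 37..87, top z 80. The lever swings in the plane y = 110.
- fence_mid (a point): Middle of the steel fence's clamping face, at bed level: vise x 0, y -85, z 30 mm. The fence is 160 mm long (vise x) and 22 mm high; its face looks to vise +y, at the jaw. Axes as the vise's.
- stop_face (a point): On the face of the yellow end stop, at bed level: vise x 90, y -62, z 30 mm. The stop is 60 mm wide (vise y) and 45 mm high; its face looks to vise -x. Axes as the vise's.
- red_tube: Rectangular steel tube painted red, 140 long (its x) x 30 wide (its y) x 50 mm high (its z), open ends, about 0.5 kg. Origin: centre of its underside. It starts standing on the bench on its 30 mm wide side, to the right of the vise. On the bed, its upper 28 mm stand clear above the fence and the jaw.
- bare_tube: Tube of the same size and make in bare silvery metal, origin at the centre of its underside, standing on the bench beside the red one (which of the two is nearer to the vise changes). A bystander.
- wrench: Steel wrench lying on the bench to the left of the vise. A bystander.
- grease_jar: Yellow jar with black lid, 68 mm across, 85 mm high, origin at the centre of its underside, standing at the far right. A bystander.
- jaw_pad: Copper face of the moving jaw, 70 (vise x -15..55) x 8 x 22 mm high. Origin: middle of its clamping face, at bed level; it looks to the fence (vise -y), 62 to 67 mm from it at the start. It moves 42.5 mm per rad of lever and meets a 30 mm tube lying on the fence at about 0.87 rad; then it yields on a spring (2.5 N/mm). It pushes a tube standing off the fence against it.
- clamp_lever (a joint): Lever angle, rad: 0 = up (starts 0 to 0.12), 1.10 = down, at its limit. From the hinge it points to vise -x (to the robot) and up, 1.134 minus this value above the horizontal. A notched quadrant stops it at about 0.22 with the button out. When the button comes out past about 0.98 it locks down (it may spring back to about 0.97). Stiff, 5 to 15 N at the grip; stays where left.
- lever_hinge (a point): Axis of the lever, which runs along vise y: vise x 30, y 110, z 85 mm. Axes as the vise's.
- lever_grip (a point): Middle of the lever's black grip, 170 mm from the hinge along the lever. The grip is 80 mm long (it ends 40 mm beyond this point) and 26 x 26 mm in section: its sides are 13 mm to vise -y and +y of this point.
- button_face (a point): Middle of the outer face of the red release button in the grip's vise +y side, at the grip's middle: 36 mm along the lever x 16 mm, standing 8 mm proud (2 mm when in). Across grip and button it is 34 mm, 28 mm with the button in: fingers closing along vise y on the grip press it. It moves with the button.
- release_button (a joint): Travel of the button in m: 0 = out, 0.006 = fully pressed in (towards vise -y, about 7 N). The lock is clear beyond 0.0045. Springs out when let go.
Not all that is in view belongs to the job. Several things look just like the red_tube: the one meant starts farthest to the robot's right.

How it is judged:
By the outcome, as a careful person would: the job done as asked, in the order asked, and still so for the second after the job is handed in, with the robot touching nothing.
It also fails if it takes over 67 s, if anything falls off the work surface, if the arm or the gripper's body presses on something with over 40 N, if the wrist force passes 120 N, or if a joint passes its speed limit or range.

ROBOT

A 6-joint arm with a two-finger parallel gripper is mounted at the origin on the work surface. World frame = base frame: x ahead of the robot, y to its left, z up, the work surface at z = 0. Lengths are in mm, angles in rad, forces in N, time in s.
With the tool pointing down it reaches from about 350 to 975 mm from the base axis. Payload 7.1 kg.
Tool frame: the origin (TCP) lies midway between the tips of the shut fingers; the grasp point (between the pads) lies 19 mm behind it; z points along the fingers, x is the direction in which the jaws open and shut, and the axes are right-handed (so a half turn about z gives the same grasp; the last joint's range is limited). The gripper opens to 88 mm and grips with 3 to 60 N. Pads are 20 mm wide; open, the fingers measure 115 mm over their backs; the gripper's body (75 mm by 178 mm) begins 61 mm behind the grasp point.
Start: joints at [-1.211, 0.423, 1.63, -0, 1.089, -0.019], TCP at [231.145, -580.669, 222.675] pointing down, gripper open.
Joint ranges: [-3, 3], [-0.9, 2.11], [0.09, 2.58], [-1.31, 4.45], [0.11, 2.69], [-2.54, 2.54]. Speed limits (rad/s): [2.39, 2.39, 3.01, 3.14, 3.14, 3.14].

INTERFACE

Orientations are given as a rotation vector (axis times angle).
In Python, from workcell import telemetry, imaging, ticket gives the robot as it stands.
- The arm moves only by the tool jog_arm, never from a script. Its arguments are lists of equal length, an entry for each row: "travel": the shift along the world's x, y, z in units of 400 mm (1.0 is 400 mm), a list of three; "dr": the turn, a rotation vector about the world's x, y, z in units of 90 degrees (1.0 is 90 degrees), a list of three. In form: {"travel": [[tx, ty, tz], ...], "dr": [[wx, wy, wz], ...]}. A call has exactly 10 rows; each row is the pose to reach, as a shift and turn from the pose measured when the call began; what a row does not reach only later rows make up. A row lasts 1/10 s, in which the tool goes at most 50 mm and 8.59 degrees, less where a joint would pass 70% of its speed; a pose out of reach is approached as far as the arm can. A call with a number of a shift or a turn outside -1 to 1 is refused whole. A call with a gripper value outside its range is refused whole. "hand" is the opening, from -1 (shut) to 1 (fully open), set as the call begins (left out, the last holds). The fingers move at their own pace and stop on an object; the grip force is fixed at half the most. Time passes only in rows, so rows that repeat a pose let the fingers close, or fill a call up. It gives the time, the measured TCP pose, the force and the opening at its end, in the units of the state.
- telemetry.get_obs(): the state, without advancing time (a new reading comes with each control period).
- imaging.get_image(name): name is "scene" or "top"; returns a dict with "pixels" (384x512x3 uint8, red, green, blue), "range_z" (384x512 float32, mm along the optical axis (not along the pixel's ray), 0 where there is no reading), "fx", "fy", "cx", "cy" (pixels), "k1" (the pictures are not rectified: a ray, as slopes to the right and down, at radius r is drawn at 1 + k1 r^2 times it, then the intrinsics apply), "extrinsics" (4x4, takes a point from world to camera coordinates). Camera axes: x right, y down, z forward; pixel columns grow to the right and rows downward; lengths in mm; the calibration is good to about 2 mm. A picture is of the moment at which its call begins.
- ticket.close_job(): hands the job in, once; it reports no verdict.
The state is a dict: "t": time; "qpos": joint angles; "qvel": joint speeds; "joint_torque": joint torques, N m; "ee_pos": TCP position; "orientation": TCP orientation; "ft_force": force on the tool from outside, world axes, zero at the start; "moment": the same for the moment, N m; "width": finger opening in mm.
Only numpy, scipy, OpenCV 4.12 (cv2) and the standard library are available. Lean on these libraries where they do the work, as an engineer would, in place of code of your own. Each camera call takes 0.05 s, during which the arm holds its last target. There are 200 camera calls.

## Working session

There is one attempt and no reset: what is moved stays moved. The work goes in short steps, Python scripts to look and compute and a tool call to move; the robot and the scene stay as the last step left them, time stands still between calls to the robot, and variables do not carry over. Pictures are saved under pics/ and viewed, about 8 in all and at most 12, crops included, and the job is handed in when it is done.

Besides the shell and the picture viewer there is one more tool, called after "Request:" as name(argument=value, ...) on one line, values as JSON. jog_arm: Moves the arm, as the interface text tells. Its arguments: {"type":"object","properties":{"travel":{"type":"array"},"dr":{"type":"array"},"hand":{"type":"number"}},"required":["travel","dr"]}

```bash
mkdir -p pics; cat > h.py <<'E'
import numpy as np, cv2
from workcell import telemetry, imaging, ticket
def grab(n,tag):
    d=imaging.get_image(n); np.savez(f'{tag}.npz',**d)
    cv2.imwrite(f'pics/{tag}.png',cv2.cvtColor(d['pixels'],cv2.COLOR_RGB2BGR)); return d
def load(tag): return dict(np.load(f'{tag}.npz'))
def rays(d,uv):
    p=(np.atleast_2d(uv).astype(float)-[d['cx'],d['cy']])/[d['fx'],d['fy']]; s=p.copy()
    for _ in range(20): s=p/(1+d['k1']*(s**2).sum(1,keepdims=True))
    return s
def pt(d,uv,z=None,world_z=None):
    s=rays(d,uv); E=d['extrinsics']; R,t=E[:3,:3],E[:3,3]; c=-R.T@t
    dirs=np.c_[s,np.ones(len(s))]@R
    if world_z is not None: return c+dirs*((world_z-c[2])/dirs[:,2])[:,None]
    if z is None: uv=np.atleast_2d(uv).round().astype(int); z=d['range_z'][uv[:,1],uv[:,0]]
    return c+dirs*np.asarray(z)[:,None]
def cloud(d):
    v,u=np.mgrid[0:384,0:512]; P=pt(d,np.c_[u.ravel(),v.ravel()],d['range_z'].ravel()).reshape(384,512,3)
    P[d['range_z']==0]=np.nan; return P
def crop(tag,u0,v0,u1,v1,k,out):
    im=cv2.imread(f'pics/{tag}.png')[v0:v1,u0:u1]; cv2.imwrite(f'pics/{out}.png',cv2.resize(im,None,fx=k,fy=k,interpolation=cv2.INTER_CUBIC))
E
python3 - <<'E'
from h import *
a=grab('scene','s0');b=grab('top','t0')
im=np.vstack([cv2.imread('pics/s0.png'),cv2.imread('pics/t0.png')]);cv2.imwrite('pics/both0.png',cv2.resize(im,None,fx=.78,fy=.78))
print(telemetry.get_obs())
for d in(a,b):print(d['extrinsics'].round(3).tolist(),d['fx'],d['k1'])
E
```

```text
{'t': 0.1, 'qpos': array([-1.21100309e+00,  4.23771529e-01,  1.63060280e+00, -3.35234606e-06,
        1.08861106e+00, -1.90102427e-02]), 'qvel': array([-0.00071187, -0.00134574, -0.00133218, -0.0006603 ,  0.00049503,
       -0.00175222]), 'joint_torque': array([-1.79468634e-04, -5.45611131e+01, -2.74325323e+01,  6.45568315e-02,
        1.88482093e-02, -1.61306122e-05]), 'ee_pos': array([ 230.97021325, -580.21361954,  221.97923313]), 'orientation': array([-2.59928730e+00,  1.76302970e+00,  1.78907592e-03]), 'ft_force': array([-0.25730185, -0.39711254, -0.40318725]), 'moment': array([ 0.024526  , -0.00659929, -0.05259068]), 'width': 87.8624000709771}
[[-0.292, 0.957, -0.003, 89.999], [0.826, 0.25, -0.505, -382.161], [-0.482, -0.15, -0.863, 1838.814], [0.0, 0.0, 0.0, 1.0]] 442.06994135525804 -0.01359489471406912
[[-0.016, -1.0, -0.014, 70.319], [-0.994, 0.017, -0.107, 575.642], [0.107, 0.012, -0.994, 1562.818], [0.0, 0.0, 0.0, 1.0]] 424.2244747718139 0.018105526729836695
```

View pics/t0.png

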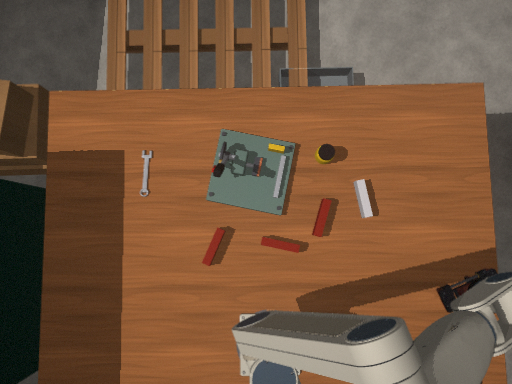

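View pics/s0.png

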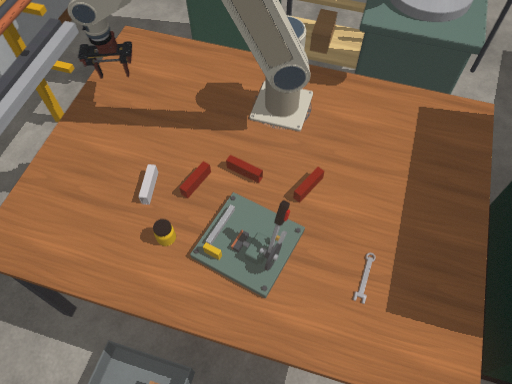

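Top view: red tube-like boxes at (215,246), (281,244) and (322,217). The one at (322,217) is farthest right, standing beside the bare tube (364,198), so it is the one meant. The vise is at (252,171), with the stop at (276,148), fence at (280,176) and lever grip at about (219,168). I'll confirm with a crop and measure.

```bash
python3 - <<'E'
from h import *
for tag in('t0','s0'):
    d=load(tag);P=cloud(d);hsv=cv2.cvtColor(d['pixels'],cv2.COLOR_RGB2HSV).astype(int)
    bench=P[...,2]; print(tag,'bench z',np.nanmedian(bench[(abs(P[...,0]-400)<100)&(abs(P[...,1]+100)<300)]))
    red=((hsv[...,0]<6)|(hsv[...,0]>174))&(hsv[...,1]>150)&(hsv[...,2]>60)
    n,l,st,c=cv2.connectedComponentsWithStats(red.astype(np.uint8))
    for i in range(1,n):
        if st[i,4]<30: continue
        m=(l==i)&(P[...,2]>42)&(P[...,2]<60)
        if m.sum()<20: continue
        q=P[m]; (cx,cy),wh,a=cv2.minAreaRect(q[:,:2].astype(np.float32)); print('red',c[i].round(),st[i,4],m.sum(),(cx,cy),wh,a,np.median(q[:,2]))
    # plate
    m=(abs(P[...,2]-30)<6)&(P[...,0]>350)&(P[...,0]<1000)&(abs(P[...,1])<350)&(hsv[...,0]>60)&(hsv[...,0]<100)
    m=cv2.morphologyEx(m.astype(np.uint8),cv2.MORPH_OPEN,np.ones((3,3)))>0
    v,u=np.nonzero(m); q=pt(d,np.c_[u,v],world_z=30.)
    print('plate',m.sum(),cv2.minAreaRect(q[:,:2].astype(np.float32)),np.median(P[m][:,2]))
    # bare
    print('yellow', )
crop('t0',195,115,395,265,4,'c1')
E
```

```text
t0 bench z 0.8052924720111605
red [322. 217.] 353 306 (457.5947265625, -205.5272979736328) (31.073375701904297, 139.45498657226562) 72.4118423461914 50.01378234094227
red [213. 246.] 303 297 (357.58355712890625, 196.732666015625) (29.90013313293457, 137.78054809570312) 65.6446304321289 49.995881625399306
red [280. 244.] 300 294 (360.51605224609375, -48.45445251464844) (138.25177001953125, 28.877771377563477) 77.13247680664062 50.18503413182668
plate 2593 ((635.649658203125, 55.41844177246094), (284.5395202636719, 276.0786437988281), 77.49409484863281) 29.97193306878512
yellow
s0 bench z 2.6235801362890925
red [245. 166.] 283 250 (365.3916015625, -46.978973388671875) (137.7504119873047, 30.88753318786621) 77.96670532226562 51.31516646031571
red [195. 179.] 466 289 (462.51953125, -202.87327575683594) (32.61308670043945, 137.67147827148438) 71.43408203125 51.30023268951527
red [309. 183.] 355 264 (360.9400634765625, 199.44688415527344) (32.06697082519531, 140.63626098632812) 64.9285888671875 50.754705536202664
plate 2622 ((642.4583740234375, 58.35723876953125), (286.4197692871094, 274.97283935546875), 77.56568908691406) 31.46762197220653
yellow
```

View pics/c1.png

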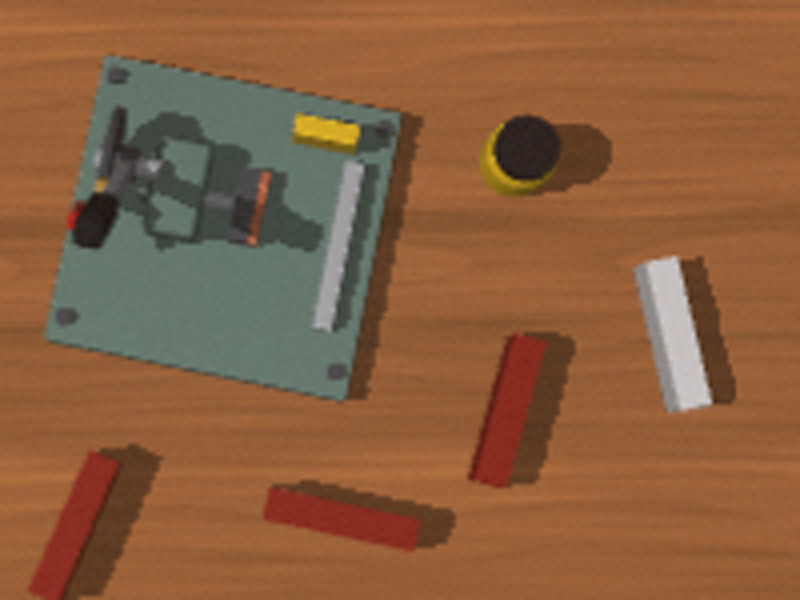

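The crop shows the three look-alikes in red (crop pixels (75,525), (342,518) and (508,410)). The last is farthest right and next to the bare tube, so I'll take that one. Cross-camera averages: tube at (460,-204) with yaw about -18°, vise origin about (636,42) with yaw -12.5°. Moving above the tube.

Request:
jog_arm(travel=[[0.05,0.08,-0.02],[0.11,0.18,-0.04],[0.17,0.28,-0.07],[0.23,0.38,-0.1],[0.29,0.48,-0.12],[0.35,0.58,-0.15],[0.42,0.69,-0.17],[0.48,0.79,-0.2],[0.54,0.89,-0.22],[0.572,0.94,-0.23]], dr=[[0,0,-0.05],[0,0,-0.09],[0,0,-0.14],[0,0,-0.19],[0,0,-0.23],[0,0,-0.28],[0,0,-0.33],[0,0,-0.38],[0,0,-0.42],[0,0,-0.44]], hand=1)

```text
t: 1.1
ee_pos: [460.4, -201.1, 129.1]
orientation: [-1.849, 2.539, 0.004]
ft_force: [-0.0, -1.1, -0.3]
width: 87.9
```

Request:
jog_arm(travel=[[0,-0.007,-0.04],[0,-0.007,-0.09],[0,-0.007,-0.14],[0,-0.007,-0.18],[0,-0.007,-0.22],[0,-0.007,-0.24],[0,-0.007,-0.253],[0,-0.007,-0.253],[0,-0.007,-0.253],[0,-0.007,-0.253]], dr=[[0,0,0],[0,0,0],[0,0,0],[0,0,0],[0,0,0],[0,0,0],[0,0,0],[0,0,0],[0,0,0],[0,0,0]])

```text
t: 2.1
ee_pos: [460.9, -204.1, 28.5]
orientation: [-1.848, 2.539, 0.002]
ft_force: [-1.2, 0.2, 0.4]
width: 87.7
```

Request:
jog_arm(travel=[[0,0,0],[0,0,0],[0,0,0],[0,0,0],[0,0,0],[0,0,0],[0,0,0],[0,0,0],[0,0,0],[0,0,0]], dr=[[0,0,0],[0,0,0],[0,0,0],[0,0,0],[0,0,0],[0,0,0],[0,0,0],[0,0,0],[0,0,0],[0,0,0]], hand=-1)

```text
t: 3.1
ee_pos: [460.8, -203.9, 28.5]
orientation: [-1.848, 2.539, 0.002]
ft_force: [0.4, 2.4, 0.8]
width: 29.9
```

Request:
jog_arm(travel=[[0,0,0.08],[0,0,0.19],[0.02,0.02,0.28],[0.09,0.1,0.3],[0.17,0.18,0.3],[0.25,0.27,0.3],[0.33,0.35,0.3],[0.39,0.42,0.3],[0.427,0.454,0.3],[0.427,0.454,0.3]], dr=[[0,0,0],[0,0,0],[0,0,0],[0,0,0.01],[0,0,0.02],[0,0,0.04],[0,0,0.05],[0,0,0.059],[0,0,0.059],[0,0,0.059]])

```text
t: 4.1
ee_pos: [632.9, -20.3, 147.6]
orientation: [-1.967, 2.448, 0.003]
ft_force: [-0.3, -0.6, -4.5]
width: 30.1
```

```bash
python3 - <<'E'
from h import *
o=telemetry.get_obs();print(o['ee_pos'],o['orientation'],o['ft_force'],o['width'])
for n,tag in(('scene','s1'),('top','t1')):
    d=grab(n,tag);P=cloud(d);hsv=cv2.cvtColor(d['pixels'],cv2.COLOR_RGB2HSV).astype(int)
    red=((hsv[...,0]<6)|(hsv[...,0]>174))&(hsv[...,1]>150)&(hsv[...,2]>50)
    m=red&(P[...,0]>480)&(P[...,0]<800)&(P[...,1]<80)&(P[...,2]>100)
    q=P[m]; print(tag,m.sum(),q.min(0),q.max(0)); v,u=np.nonzero(m);print(u.min(),u.max(),v.min(),v.max())
crop('s1',160,150,330,310,3,'a');crop('t1',195,110,345,260,3,'b')
cv2.imwrite('pics/c2.png',np.hstack([cv2.resize(cv2.imread('pics/'+x+'.png'),(400,400)) for x in 'ab']))
E
```

```text
[632.91294833 -20.29841336 147.60186048] [-1.96697942  2.44784853  0.00253076] [-0.29852444 -0.57086645 -4.54670656] 30.05243579474891
s1 219 [581.78825636 -48.71348419 119.9128598 ] [705.47244287   4.34619876 177.92355024]
209 237 205 238
t1 10 [610.20998228 -30.34698958 150.70807629] [615.03898631  -6.76772399 174.13825855]
268 275 171 172
```

View pics/c2.png

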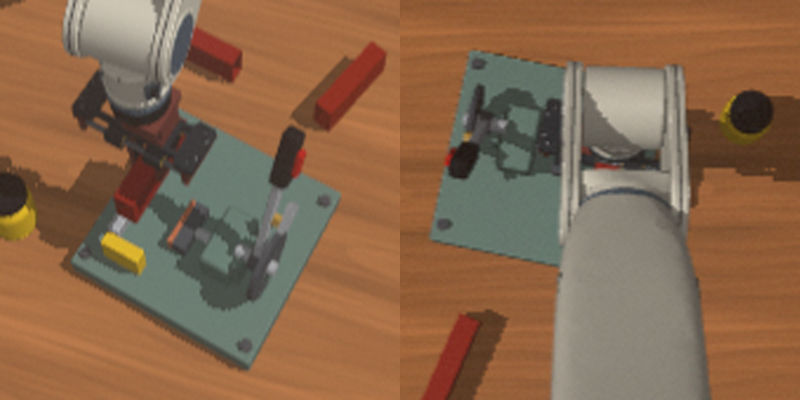

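Request:
jog_arm(travel=[[0,0,-0.04],[0,0,-0.09],[0,0,-0.13],[0,0,-0.17],[0,0,-0.195],[0,0,-0.21],[0,0,-0.215],[0,0,-0.218],[0,0,-0.218],[0,0,-0.218]], dr=[[0,0,0],[0,0,0],[0,0,0],[0,0,0],[0,0,0],[0,0,0],[0,0,0],[0,0,0],[0,0,0],[0,0,0]])

```text
t: 5.2
ee_pos: [631.1, -22.2, 60.8]
orientation: [-1.966, 2.451, 0.003]
ft_force: [0.1, -0.3, -3.6]
width: 29.7
```

Request:
jog_arm(travel=[[0.005,-0.001,0],[0.01,-0.002,0],[0.014,-0.003,0],[0.017,-0.0038,0],[0.0195,-0.0043,0],[0.021,-0.0047,0],[0.022,-0.005,0],[0.0235,-0.0052,0],[0.025,-0.0055,0],[0.025,-0.0055,0]], dr=[[0,0,0],[0,0,0],[0,0,0],[0,0,0],[0,0,0],[0,0,0],[0,0,0],[0,0,0],[0,0,0],[0,0,0]])

```text
t: 6.2
ee_pos: [641.2, -24.4, 60.9]
orientation: [-1.966, 2.45, 0.003]
ft_force: [-0.3, -0.1, -3.6]
width: 29.6
```

No contact yet; go on gently.

Request:
jog_arm(travel=[[0.001,0,0],[0.002,0,0],[0.003,-0.001,0],[0.004,-0.001,0],[0.005,-0.001,0],[0.006,-0.001,0],[0.007,-0.0015,0],[0.008,-0.0017,0],[0.009,-0.002,0],[0.009,-0.002,0]], dr=[[0,0,0],[0,0,0],[0,0,0],[0,0,0],[0,0,0],[0,0,0],[0,0,0],[0,0,0],[0,0,0],[0,0,0]])

```text
t: 7.2
ee_pos: [642.2, -24.6, 60.5]
orientation: [1.963, -2.448, -0.01]
ft_force: [-9.4, 2.8, 2.6]
width: 29.5
```

Request:
jog_arm(travel=[[0,-0.002,0],[0,-0.004,0],[0,-0.006,0],[0,-0.008,0],[-0.001,-0.01,0],[-0.001,-0.012,0],[-0.001,-0.014,0],[-0.001,-0.014,-0.002],[-0.001,-0.014,-0.004],[-0.001,-0.014,-0.005]], dr=[[0,0,0],[0,0,0],[0,0,0],[0,0,0],[0,0,0],[0,0,0],[0,0,0],[0,0,0],[0,0,0],[0,0,0]])

```text
t: 8.2
ee_pos: [641.3, -29.3, 59.1]
orientation: [1.962, -2.449, -0.012]
ft_force: [-8.1, 6.7, 6.3]
width: 29.6
```

Request:
jog_arm(travel=[[0,0,-0.001],[0,0,-0.002],[0,-0.001,-0.003],[0,-0.002,-0.003],[0,-0.003,-0.003],[0,-0.004,-0.003],[0,-0.004,-0.003],[0,-0.004,-0.003],[0,-0.004,-0.003],[0,-0.004,-0.003]], dr=[[0,0,0],[0,0,0],[0,0,0],[0,0,0],[0,0,0],[0,0,0],[0,0,0],[0,0,0],[0,0,0],[0,0,0]])

```text
t: 9.2
ee_pos: [641.2, -29.3, 58.6]
orientation: [1.962, -2.45, -0.015]
ft_force: [-5.8, 9.9, 2.1]
width: 29.9
```

Request:
jog_arm(travel=[[0,0,0],[0,0,0],[0,0,0],[0,0,0],[0,0,0],[0,0,0.02],[0,0,0.05],[0,0,0.1],[0,0,0.18],[0,0,0.28]], dr=[[0,0,0],[0,0,0],[0,0,0],[0,0,0],[0,0,0],[0,0,0],[0,0,0],[0,0,0],[0,0,0],[0,0,0]], hand=0.2)

```text
t: 10.2
ee_pos: [640.4, -29.3, 171.5]
orientation: [1.961, -2.449, -0.017]
ft_force: [0.8, 0.5, 0.7]
width: 52.5
```

```bash
cat >> h.py <<'E'
yaw=np.radians(-12.5); O=np.array([636.2,43.5,0]); Rv=np.array([[np.cos(yaw),-np.sin(yaw),0],[np.sin(yaw),np.cos(yaw),0],[0,0,1]])
def tov(p): return (np.asarray(p)-O)@Rv
def tow(p): return np.asarray(p)@Rv.T+O
def lever(tag):
    d=load(tag); Q=tov(cloud(d).reshape(-1,3)); m=(abs(Q[:,1]-112)<30)&(Q[:,2]>125)&(Q[:,2]<285)&(Q[:,0]>-150)&(Q[:,0]<10)
    q=Q[m]; a=np.arctan2(q[:,2]-85,30-q[:,0]); r=np.hypot(q[:,2]-85,30-q[:,0])
    g=r>135; print(tag,m.sum(),'theta all',1.134-np.median(a),'grip',1.134-np.median(a[g]),'rmax',np.percentile(r,98),'y',np.percentile(q[g,1],[2,50,98]),'range a',np.percentile(a[g],[3,97]))
E
python3 - <<'E'
from h import *
grab('scene','s2');grab('top','t2')
for t in('s0','t0','s1','t1','s2','t2'): lever(t)
crop('s2',160,150,330,310,3,'a');crop('t2',195,110,345,260,3,'b')
cv2.imwrite('pics/c3.png',np.hstack([cv2.resize(cv2.imread('pics/'+x+'.png'),(400,400)) for x in 'ab']))
E
```

```text
s0 414 theta all -0.03584041217201106 grip -0.0367362252646346 rmax 211.85703392025985 y [ 96.97125577 112.76619984 129.24131384] range a [1.08826421 1.21171723]
t0 175 theta all -0.014413959254460096 grip -0.011871871087374863 rmax 213.8787415984402 y [ 93.07584766 105.58512302 125.59956083] range a [1.05449454 1.191743  ]
s1 414 theta all -0.03470879568880836 grip -0.03650469267160217 rmax 211.87050125612507 y [ 97.19782894 112.98089841 129.55907314] range a [1.08918353 1.21216299]
t1 173 theta all -0.015482501162146889 grip -0.011739614621035344 rmax 213.56097814145582 y [ 93.13344254 105.72164757 125.63111567] range a [1.05963566 1.18804949]
s2 409 theta all -0.03678617497585268 grip -0.03810442447854667 rmax 212.08383520308038 y [ 97.55272951 112.76063184 129.64863479] range a [1.09259781 1.21676149]
t2 174 theta all -0.017237862131886494 grip -0.00938657150047506 rmax 213.0152007086252 y [ 93.04979299 105.21385411 125.99315341] range a [1.0590334  1.18773865]
```

View pics/c3.png

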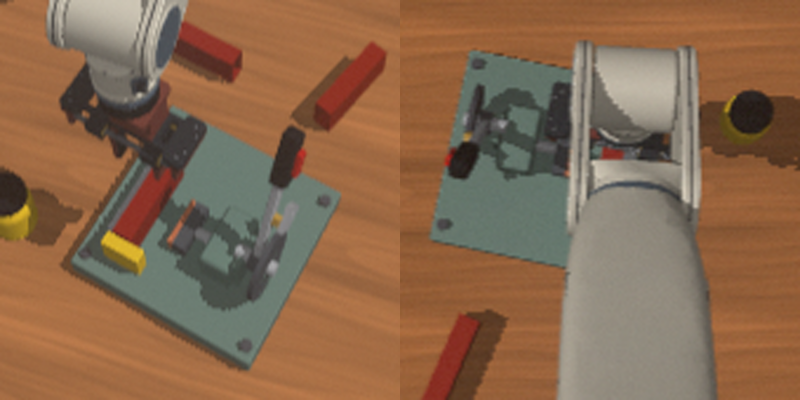

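Request:
jog_arm(travel=[[0,0,0.1],[0,0,0.21],[-0.01,0.04,0.31],[-0.02,0.12,0.35],[-0.03,0.22,0.35],[-0.04,0.31,0.35],[-0.05,0.39,0.35],[-0.06,0.45,0.35],[-0.06,0.478,0.35],[-0.06,0.478,0.35]], dr=[[0,0,0],[0,0,0],[0,0,0],[0,0,0],[0,0,0],[0,0,0],[0,0,0],[0,0,0],[0,0,0],[0,0,0]], hand=0.6)

```text
t: 11.3
ee_pos: [621.0, 162.6, 317.7]
orientation: [-1.962, 2.446, 0.003]
ft_force: [0.4, -0.5, -0.4]
width: 70.1
```

```bash
python3 - <<'E'
from h import *
o=telemetry.get_obs();print(o['t'],o['qpos'].round(3),tov(o['ee_pos']),o['width'],o['orientation'])
print(cv2.Rodrigues(o['orientation'])[0].round(3))
grab('scene','s3');d=grab('top','t3')
crop('s3',190,130,330,270,3,'a');crop('t3',195,110,345,260,3,'b')
cv2.imwrite('pics/c4.png',np.hstack([cv2.resize(cv2.imread('pics/'+x+'.png'),(400,400)) for x in 'ab']))
E
```

```text
11.3 [0.235 0.359 1.501 0.005 1.278 2.024] [-40.64755661 113.01080994 317.73236268] 70.11882607501806 [-1.96221763  2.44583261  0.00320137]
[[-0.217 -0.976  0.003]
 [-0.976  0.217  0.005]
 [-0.006 -0.002 -1.   ]]
```

View pics/c4.png

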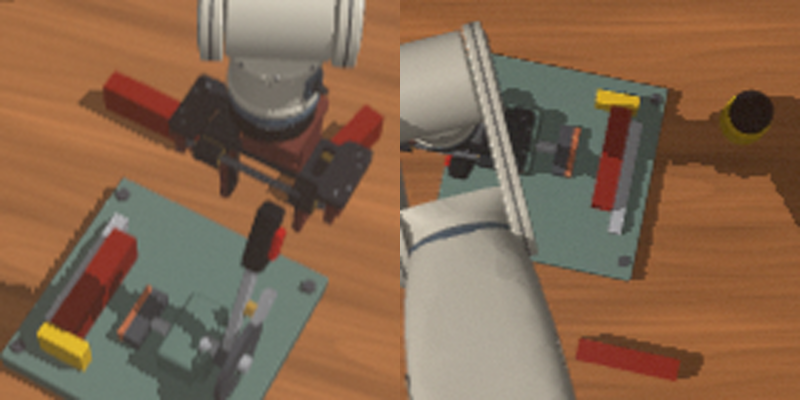

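The top crop shows the tube along the fence with its end at the yellow stop. The fingers straddle the lever plane, so I'll descend.

Request:
jog_arm(travel=[[-0.011,0,-0.03],[-0.011,0,-0.07],[-0.011,0,-0.11],[-0.011,0,-0.15],[-0.011,0,-0.19],[-0.011,0,-0.22],[-0.011,0,-0.24],[-0.011,0,-0.2475],[-0.011,0,-0.2475],[-0.011,0,-0.2475]], dr=[[0,0,0],[0,0,0],[0,0,0],[0,0,0],[0,0,0],[0,0,0],[0,0,0],[0,0,0],[0,0,0],[0,0,0]])

```text
t: 12.4
ee_pos: [617.2, 160.9, 219.2]
orientation: [-1.96, 2.447, 0.002]
ft_force: [0.3, -0.8, 0.4]
width: 69.9
```

Request:
jog_arm(travel=[[0,0,0],[0,0,0],[0,0,0],[0,0,0],[0,0,0],[0,0,0],[0,0,0],[0,0,0],[0,0,0],[0,0,0]], dr=[[0,0,0],[0,0,0],[0,0,0],[0,0,0],[0,0,0],[0,0,0],[0,0,0],[0,0,0],[0,0,0],[0,0,0]], hand=-1)

```text
t: 13.4
ee_pos: [617.3, 161.1, 219.5]
orientation: [-1.959, 2.447, 0.002]
ft_force: [-1.2, 2.3, 2.7]
width: 26.5
```

Width is 26.5, but with the button in it should read 28. Look before swinging.

```bash
python3 - <<'E'
from h import *
d=grab('scene','s4'); crop('s4',220,150,320,250,6,'c5')
for t in('s4',): lever(t)
def proj(d,p):
    E=d['extrinsics'];c=E[:3,:3]@p+E[:3,3];s=c[:2]/c[2];s=s*(1+d['k1']*(s@s));return s*[d['fx'],d['fy']]+[d['cx'],d['cy']]
print('tcp px in crop',(proj(d,np.array([617.3,161.1,219.5]))-[220,150])*6,'grasp',(proj(d,np.array([617.3,161.1,238.5]))-[220,150])*6)
for th in(0,.06,.12):
    a=1.134-th; L=lambda r:np.array([30-r*np.cos(a),110,85+r*np.sin(a)])
    print(th,[((proj(d,tow(L(r)))-[220,150])*6).round() for r in(130,170,210)])
print([telemetry.get_obs()['width'] for _ in range(3)])
E
```

```text
s4 322 theta all -0.05227045860343704 grip -0.056244872067739315 rmax 202.7397134077859 y [ 87.75488205 106.60981714 131.13561342] range a [1.1416751  1.24333602]
tcp px in crop [369.42876114 396.17792345] grasp [370.91074797 378.19580589]
0 [array([349., 440.]), array([368., 380.]), array([387., 318.])]
0.06 [array([355., 433.]), array([376., 370.]), array([397., 306.])]
0.12 [array([362., 426.]), array([384., 362.]), array([407., 296.])]
[26.334646952034706, 26.334646952034706, 26.334646952034706]
```

View pics/c5.png

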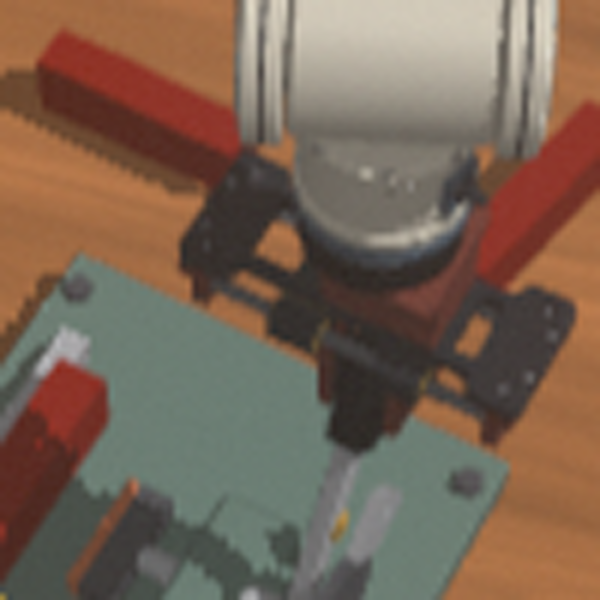

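The crop shows the grip at θ≈0, its lower end at (350,445), with a finger over the button side at (395,410). I'll swing to about 0.3, past the 0.22 notch, to test the release.

Request:
jog_arm(travel=[[-0.018,0.004,-0.01],[-0.036,0.008,-0.02],[-0.054,0.012,-0.032],[-0.0705,0.0156,-0.0443],[-0.0865,0.019,-0.058],[-0.102,0.0227,-0.0715],[-0.102,0.0227,-0.0715],[-0.102,0.0227,-0.0715],[-0.102,0.0227,-0.0715],[-0.102,0.0227,-0.0715]], dr=[[0,0,0],[0,0,0],[0,0,0],[0,0,0],[0,0,0],[0,0,0],[0,0,0],[0,0,0],[0,0,0],[0,0,0]])

```text
t: 14.45
ee_pos: [576.2, 170.2, 190.8]
orientation: [-1.96, 2.448, 0.003]
ft_force: [-3.6, 2.8, 2.7]
width: 26.5
```

```bash
python3 - <<'E'
from h import *
d=grab('scene','s5'); crop('s5',220,150,320,250,6,'c6'); lever('s5')
def proj(d,p):
    E=d['extrinsics'];c=E[:3,:3]@p+E[:3,3];s=c[:2]/c[2];s=s*(1+d['k1']*(s@s));return s*[d['fx'],d['fy']]+[d['cx'],d['cy']]
for th in(.1,.2,.3):
    a=1.134-th; L=lambda r:np.array([30-r*np.cos(a),110,85+r*np.sin(a)])
    print(th,[((proj(d,tow(L(r)))-[220,150])*6).round() for r in(60,130,170)])
# copper
for t in('s4','s5'):
    d=load(t);h=cv2.cvtColor(d['pixels'],cv2.COLOR_RGB2HSV).astype(int);Q=tov(cloud(d));m=(h[...,0]>5)&(h[...,0]<16)&(h[...,1]>120)&(Q[...,2]>40)&(Q[...,2]<60)&(abs(Q[...,0]-20)<45)&(abs(Q[...,1]+30)<45)
    print(t,m.sum(),np.median(Q[m],0))
E
```

```text
s5 387 theta all 0.22882488095075437 grip 0.22838536146717736 rmax 213.16193055180108 y [ 86.55130239 106.53802772 131.95294706] range a [0.81358238 1.17918448]
0.1 [array([323., 534.]), array([360., 428.]), array([381., 365.])]
0.2 [array([327., 529.]), array([369., 418.]), array([394., 352.])]
0.3 [array([331., 525.]), array([378., 410.]), array([405., 342.])]
s4 38 [ 24.71551204 -16.62643941  53.29806333]
s5 46 [ 20.55422394 -28.5461329   54.3593661 ]
```

View pics/c6.png

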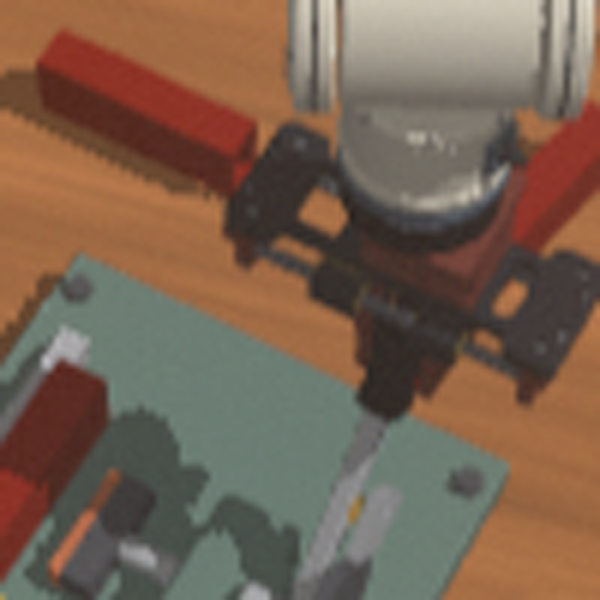

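The copper jaw advanced 12 mm (about 0.28 rad), so the lever is past the notch and the button works. Continue the arc.

Request:
jog_arm(travel=[[-0.015,0.0032,-0.015],[-0.029,0.0064,-0.0305],[-0.042,0.0093,-0.047],[-0.055,0.0122,-0.0637],[-0.0665,0.0147,-0.0815],[-0.0774,0.0171,-0.0995],[-0.087,0.0193,-0.1185],[-0.0964,0.0214,-0.1375],[-0.104,0.023,-0.157],[-0.1113,0.0247,-0.1772]], dr=[[0,0,0],[0,0,0],[0,0,0],[0,0,0],[0,0,0],[0,0,0],[0,0,0],[0,0,0],[0,0,0],[0,0,0]])

```text
t: 15.5
ee_pos: [532.1, 179.9, 119.9]
orientation: [-1.96, 2.447, 0.002]
ft_force: [-0.7, 0.7, 4.8]
width: 26.5
```

Request:
jog_arm(travel=[[-0.006,0.0013,-0.02],[-0.0112,0.0025,-0.041],[-0.015,0.0033,-0.062],[-0.0183,0.004,-0.083],[-0.02,0.0044,-0.1],[-0.021,0.0047,-0.113],[-0.0212,0.0047,-0.12],[-0.0212,0.0047,-0.125],[-0.0212,0.0047,-0.13],[-0.0212,0.0047,-0.13]], dr=[[0,0,0],[0,0,0],[0,0,0],[0,0,0],[0,0,0],[0,0,0],[0,0,0],[0,0,0],[0,0,0],[0,0,0]])

```text
t: 16.5
ee_pos: [525.2, 181.7, 71.7]
orientation: [-1.958, 2.444, -0.001]
ft_force: [-10.4, -4.8, 43.1]
width: 27.1
```

At the limit (grasp z 90.7 against 90.8 expected, with 43 N pushing down). Open while holding down.

Request:
jog_arm(travel=[[0,0,-0.004],[0,0,-0.004],[0,0,-0.004],[0,0,-0.004],[0,0,-0.004],[0,0,-0.004],[0,0,-0.004],[0,0,-0.004],[0,0,-0.004],[0,0,-0.004]], dr=[[0,0,0],[0,0,0],[0,0,0],[0,0,0],[0,0,0],[0,0,0],[0,0,0],[0,0,0],[0,0,0],[0,0,0]], hand=0.6)

```text
t: 17.5
ee_pos: [525.2, 181.7, 70.1]
orientation: [-1.959, 2.444, -0.001]
ft_force: [0.6, -0.0, 0.3]
width: 70.3
```

Request:
jog_arm(travel=[[0,0,0.02],[0,0,0.06],[0,0,0.12],[0,0,0.2],[0,0,0.3],[-0.05,0.05,0.4],[-0.1,0.15,0.45],[-0.15,0.25,0.45],[-0.2,0.32,0.45],[-0.2,0.35,0.45]], dr=[[0,0,0],[0,0,0],[0,0,0],[0,0,0],[0,0,0],[0,0,0],[0,0,0],[0,0,0],[0,0,0],[0,0,0]])

```text
t: 18.5
ee_pos: [443.1, 323.6, 251.0]
orientation: [-1.962, 2.441, -0.001]
ft_force: [0.3, -0.5, 0.1]
width: 70.6
```

```bash
python3 - <<'E'
from h import *
o=telemetry.get_obs();print(o['t'],o['ee_pos'],o['ft_force'],o['width'])
for n,t in(('scene','s6'),('top','t6')):
    d=grab(n,t);h=cv2.cvtColor(d['pixels'],cv2.COLOR_RGB2HSV).astype(int);Q=tov(cloud(d));m=(h[...,0]>5)&(h[...,0]<16)&(h[...,1]>120)&(Q[...,2]>40)&(Q[...,2]<60)&(abs(Q[...,0]-20)<45)&(abs(Q[...,1]+40)<45)
    print(t,'jaw',m.sum(),np.median(Q[m],0))
    g=(abs(Q[...,0]+140)<38)&(abs(Q[...,1]-110)<10)&(Q[...,2]>60)&(Q[...,2]<150); print('grip top z',g.sum(),np.median(Q[g],0), np.polyfit(Q[g][:,0],Q[g][:,2],1))
    red=((h[...,0]<6)|(h[...,0]>174))&(h[...,1]>150); r=red&(abs(Q[...,2]-80)<6)&(abs(Q[...,0])<140)&(Q[...,1]<0)
    print('tube',cv2.minAreaRect(Q[r][:,:2].astype(np.float32)))
crop('s6',170,170,310,310,3,'a');crop('t6',195,110,345,260,3,'b')
cv2.imwrite('pics/c7.png',np.hstack([cv2.resize(cv2.imread('pics/'+x+'.png'),(400,400),interpolation=cv2.INTER_CUBIC) for x in 'ab']))
E
```

```text
18.5 [443.13796993 323.63208808 251.04561341] [ 0.25936672 -0.45187926  0.11466955] 70.5986748653726
s6 jaw 6 [ 21.68161097 -55.14250371  55.35143168]
grip top z 130 [-138.68587202  109.91640387  111.06554324] [-0.11590917 95.15092653]
tube ((22.077064514160156, -70.18692016601562), (136.7239227294922, 30.59687042236328), 0.03337443992495537)
t6 jaw 16 [  3.45554264 -55.83222307  53.61375893]
grip top z 110 [-139.59006932  109.15312469  108.9819403 ] [-0.09721177 95.66351649]
tube ((16.299575805664062, -73.6175765991211), (28.04351043701172, 135.52349853515625), 89.9638671875)
```

View pics/c7.png

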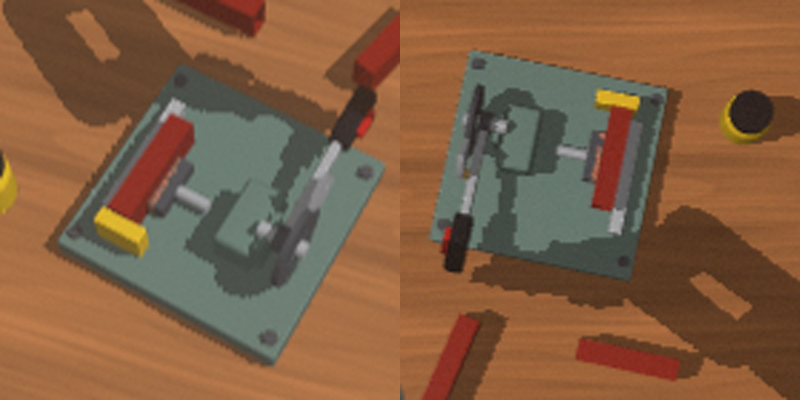

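Both crops show the lever down, the red button standing out on the grip's +y side, and the jaw against the tube, which is flat at the fence and stop. One hold to check the lever doesn't creep.

Request:
jog_arm(travel=[[0,0,0],[0,0,0],[0,0,0],[0,0,0],[0,0,0],[0,0,0],[0,0,0],[0,0,0],[0,0,0],[0,0,0]], dr=[[0,0,0],[0,0,0],[0,0,0],[0,0,0],[0,0,0],[0,0,0],[0,0,0],[0,0,0],[0,0,0],[0,0,0]])

```text
t: 19.6
ee_pos: [445.1, 323.0, 250.6]
orientation: [-1.961, 2.441, -0.002]
ft_force: [-0.4, 0.0, -0.0]
width: 70.2
```

```bash
python3 - <<'E'
from h import *
for n,t in(('scene','s7'),('top','t7')):
    d=grab(n,t);Q=tov(cloud(d))
    g=(abs(Q[...,0]+140)<38)&(abs(Q[...,1]-110)<10)&(Q[...,2]>60)&(Q[...,2]<150); print('grip top z',g.sum(),np.median(Q[g],0), np.polyfit(Q[g][:,0],Q[g][:,2],1))
    h=cv2.cvtColor(d['pixels'],cv2.COLOR_RGB2HSV); b=((h[...,0]<6)|(h[...,0]>174))&(h[...,1]>150)&(abs(Q[...,0]+140)<30)&(abs(Q[...,1]-125)<20)&(Q[...,2]>60)
    print('button y',b.sum(),np.percentile(Q[b][:,1],[5,50,95]))
ticket.close_job(); print(telemetry.get_obs()['t'])
E
```

```text
grip top z 127 [-137.83290416  110.67156894  111.62819762] [-7.17564024e-02  1.01673634e+02]
button y 26 [122.03444723 125.6059983  129.3922258 ]
grip top z 110 [-139.41312227  109.33425968  109.06493696] [-7.39275365e-02  9.86848211e+01]
button y 22 [119.427407   122.62714674 126.28650594]
the job is handed in; nothing more can be done
the job is handed in; nothing more can be done
```

The red tube is loaded and clamped, and I handed the job in at about 20 s of the 67 s allowed. The handover gives no verdict, so what follows rests on my own checks.

- **Tube:** I took the right-most red tube and set it on the bed. I felt it touch the stop (about 9 N) and the fence (about 10 N) before letting go. Afterwards the pictures show it parallel to the fence with its end at the stop.
- **Lever:** I pinched the grip, swung the lever to its limit (43 N pushing down at the end) and opened the fingers there. It has stayed at roughly 1.03–1.06 rad, with no movement seen over a further second.
- **Jaw and button:** The jaw face measures within about 1 mm of the tube's side. The red button is visible on the outer side of the grip and looks sprung out.
- **Bystanders:** The arm came nowhere near the bare tube, the wrench or the grease jar. It ended clear of everything.

**Checks that disagreed:**
- The grip width with the button pressed read 26.5 mm instead of the expected 28, but the lever did pass the 0.22 notch.
- The two cameras differ by 3–6 mm on the tube's position.
- The measured button face, at about 126–129 mm, falls between the pressed (125) and out (131) positions, so only the pictures show that it is out.

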